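# Pack the sample caddy

### The arm

A 6-joint arm with a two-finger parallel gripper is mounted at the origin on the work surface. World frame = base frame: x ahead of the robot, y to its left, z up, the work surface at z = 0. Lengths are in m, angles in rad, forces in N, time in s.
With the tool pointing down it reaches from about 0.35 to 0.775 m from the base axis. Payload 5.5 kg.
Tool frame: the origin (TCP) lies midway between the tips of the shut fingers; the grasp point (between the pads) lies 19 mm behind it (env.hold_point_z is the distance from the TCP to the grasp point, in m); z points along the fingers, y is the line along which they close (so a half turn about z gives the same grasp; the last joint's range is limited). The gripper opens to 85 mm and grips with 20 to 120 N. Pads are 22 mm wide; open, the fingers measure 114 mm over their backs; the gripper's body (76 mm by 85 mm) begins 54 mm behind the grasp point. The pads swing forward as they close: fully open they stand 13 mm farther back than shut.
Start: joints at [1.128, 0.313, 0.046, 1.304, 0, 1.431], TCP at [0.171, 0.549, 0.231] pointing down, gripper open.
Joint ranges: [-2.76, 2.76], [-0.86, 1.69], [-1.03, 1.26], [-2.2, 2.34], [-1.47, 1.5], [-3.14, 3.14]. Speed limits (rad/s): [2.57, 2.57, 3.14, 3.14, 3.14, 3.14].

### API

Orientations are given as a unit quaternion [w, x, y, z].
In Python, from workcell import env, read_camera gives the robot as it stands. The module is installed in compiled form; this text tells all that it offers.
- The arm moves only by the tool carry_out, never from a script. Its argument "moves" is a list of rows, each an object of numbers: "tx", "ty", "tz": the shift along the world's x, y, z in cm; "wx", "wy", "wz": the turn, a rotation vector about the world's x, y, z in rad; "claw": the closure, from -1 (fully open) to 1 (shut). A call has 1 to 8 rows; each row shifts and turns the commanded pose from where the row before left it; what a row does not reach is not made up. A row lasts 1/8 s, in which the tool goes at most 62.5 mm and 10.7 degrees, less where a joint would pass 70% of its speed; a pose out of reach is approached as far as the arm can. A call is refused whole if a number of a shift passes 6.25 or a number of a turn 0.188, either way. A call with a gripper value outside its range is refused whole. The fingers move at their own pace and stop on an object; "newtons" is the grip in N (left out, the last holds). Time passes only in rows, so rows that do not move let the fingers close. It gives the time, the measured TCP pose, the force, the opening and the grip force at its end, in the units of the state.
- env.get_state(): the state, without advancing time (a new reading comes with each control period).
- read_camera(name): name is "scene" or "top" or "wrist"; returns a dict with "image" (480x640x3 uint8, blue, green, red), "z_map" (480x640 float32, m along the optical axis (not along the pixel's ray), 0 where there is no reading), "fx", "fy", "cx", "cy" (pixels), "k1" (the pictures are not rectified: a ray, as slopes to the right and down, at radius r is drawn at 1 + k1 r^2 times it, then the intrinsics apply), "camera_from_world" (4x4, takes a point from world to camera coordinates); the wrist camera has in their place "hand_eye" (4x4, takes a point from camera to tool coordinates, whose origin is the TCP and whose axes are the flange's). Camera axes: x right, y down, z forward; pixel columns grow to the right and rows downward; lengths in m; the calibration is good to about 2 mm. A picture is of the moment at which its call begins: read the wrist's pose just before it.
- env.hand_in(): hands the job in; it is judged then, once.
The state is a dict: "clock": time; "joint_pos": joint angles; "qvel": joint speeds; "tau": joint torques, N m; "tcp_pos": TCP position; "orientation": TCP orientation; "wrist_force": force on the tool from outside, world axes, zero at the start; "ft_torque": the same for the moment, N m; "finger_gap": finger opening in m; "grip_force": force on a finger pad.
Only numpy, scipy, OpenCV 4.12 (cv2) and the standard library are available. Lean on these libraries where they do the work, as an engineer would, in place of code of your own. Each camera call takes 0.05 s, during which the arm holds its last target. There are 200 camera calls.

### The job

Pack the sample caddy for the lab: stand each of the three yellow-capped sample pots upright in the caddy bay whose floor has the colour of the sticker on its cap, setting them down rather than dropping them, and press the red-capped marker down into the caddy's spring clip, centred along it, until it snaps fully home in both pairs of jaws. The white-capped pot and the blue-capped marker do not belong: leave them where they are.

Things in the scene. Friction and masses are not known exactly. Their poses are not given: they have to be found in the camera images.
- pot_blue: Round sample pot with a yellow screw cap, a round blue sticker (28 mm) on top of the cap and a blue stripe round its label. 56 mm high; body 40 mm in diameter, cap 44 mm in diameter and 14 mm high (from 42 to 56 mm up); 50 g or so. Stands upright on the table. Origin: centre of its underside, z up. Goes into the blue bay.
- pot_green: Round sample pot with a yellow screw cap, a round green sticker (28 mm) on top of the cap and a green stripe round its label. 56 mm high; body 40 mm in diameter, cap 44 mm in diameter and 14 mm high (from 42 to 56 mm up); 50 g or so. Stands upright on the table. Origin: centre of its underside, z up. Goes into the green bay.
- pot_red: Round sample pot with a yellow screw cap, a round red sticker (28 mm) on top of the cap and a red stripe round its label. 56 mm high; body 40 mm in diameter, cap 44 mm in diameter and 14 mm high (from 42 to 56 mm up); 50 g or so. Stands upright on the table. Origin: centre of its underside, z up. Goes into the red bay.
- marker_red: Round marker pen, white with a red cap and a red tail ring, 140 mm long, 16 mm in diameter, about 30 g, lying on the table. Origin: on its axis at mid-length (8 mm above the table); its x axis runs along the pen towards the cap. Goes into the clip, either way round.
- bay_blue: Blue floor pad (72 mm square, 2 mm thick) of one of three bays in a row (80 mm pitch) in a fixed grey caddy, 190 x 252 mm. Bays are 76 mm square inside; 4 mm walls reach 25 mm above the table. Origin: centre of the pad's underside, 5 mm above the table; a pot in the bay stands 7 mm above the table. z up, y along the row, x across it towards the clip.
- bay_green: Green floor pad (72 mm square, 2 mm thick) of one of three bays in a row (80 mm pitch) in a fixed grey caddy, 190 x 252 mm. Bays are 76 mm square inside; 4 mm walls reach 25 mm above the table. Origin: centre of the pad's underside, 5 mm above the table; a pot in the bay stands 7 mm above the table. z up, y along the row, x across it towards the clip.
- bay_red: Red floor pad (72 mm square, 2 mm thick) of one of three bays in a row (80 mm pitch) in a fixed grey caddy, 190 x 252 mm. Bays are 76 mm square inside; 4 mm walls reach 25 mm above the table. Origin: centre of the pad's underside, 5 mm above the table; a pot in the bay stands 7 mm above the table. z up, y along the row, x across it towards the clip.
- clip: Sprung marker clip fixed in the caddy, 98 mm from the row of bays: two black saddles 90 mm apart along y, steel jaws to 21 mm above origin. Origin: the middle of the marker's axis when home, 30 mm above the table; marker lies along y, z up. Bead gap 12 mm, 7.5 mm up; lips flare to 30 mm: press straight down, about 8 N to snap in. Between saddles (y -39 to 39 mm) fingers fit to 19 mm below origin.
- blank_pot: Look-alike, stays where it is: the same pot (56 mm high, 44 mm cap) but with a white cap; round blue sticker on the cap. Origin: centre of its underside.
- marker_blue: Look-alike, stays where it is: the same white marker (140 mm long, 16 mm in diameter) but with a blue cap and tail ring. Origin: on its axis at mid-length; x axis towards the cap.

How it is judged:
At the end, for the whole second after the job is handed in: Each yellow-capped pot stands upright at rest in the bay of its colour (27 mm, 0.12 rad); the red-capped marker is home in the clip (4 mm in height, 6 across, 18 along, 0.12 rad); white-capped pot and blue-capped marker within 30 mm of their start; all released (horizontal distance between pot_blue and bay_blue below 0.027 m and z of pot_blue in the frame of bay_blue between -0.004 and 0.008 m and angle between each of pot_blue, pot_green, pot_red's own z axis and vertical below 0.12 rad and linear speed of each of pot_blue, pot_green, pot_red, marker_red, blank_pot, marker_blue below 0.02 m/s and horizontal distance between pot_green and bay_green below 0.027 m and z of pot_green in the frame of bay_green between -0.004 and 0.008 m and horizontal distance between pot_red and bay_red below 0.027 m and z of pot_red in the frame of bay_red between -0.004 and 0.008 m and z of marker_red in the frame of clip between -0.005 and 0.004 m and x of marker_red in the frame of clip between -0.006 and 0.006 m and y of marker_red in the frame of clip between -0.018 and 0.018 m and angle between the x axis of marker_red and the y axis of clip, either way round below 0.12 rad and distance of each of blank_pot, marker_blue from where it was at the start of the episode below 0.03 m); the robot touches nothing.
It fails at once if the white-capped pot is moved more than 30 mm from where it lay (distance of blank_pot from where it was at the start of the episode above 0.03 m).
It fails at once if the blue-capped marker is moved more than 30 mm from where it lay (distance of marker_blue from where it was at the start of the episode above 0.03 m).
It fails at once if the pot with the blue sticker is dropped or flung (faster than 0.6 m/s while out of the fingers) (linear speed of pot_blue above 0.6 m/s and contact force between pot_blue and the fingers below 0.05 N).
It fails at once if the pot with the green sticker is dropped or flung (faster than 0.6 m/s while out of the fingers) (linear speed of pot_green above 0.6 m/s and contact force between pot_green and the fingers below 0.05 N).
It fails at once if the pot with the red sticker is dropped or flung (faster than 0.6 m/s while out of the fingers) (linear speed of pot_red above 0.6 m/s and contact force between pot_red and the fingers below 0.05 N).
It also fails if it takes over 109 s, if anything falls off the work surface, if the arm or the gripper's body presses on something with over 40 N, if the wrist force passes 120 N, or if a joint passes its speed limit or range.

## Working session

There is one attempt and no reset: what is moved stays moved. The work goes in short steps, Python scripts to look and compute and a tool call to move; the robot and the scene stay as the last step left them, time stands still between calls to the robot, and variables do not carry over. Pictures are saved under pics/ and viewed, at most 14 in all, crops included, and the job is handed in when it is done.

Besides the shell and the picture viewer there is one more tool, called as name(argument=value, ...), one argument or row to a line, values as JSON. carry_out: Moves the arm, as the interface text tells. Its arguments: {"type":"object","properties":{"moves":{"type":"array","items":{"type":"object","properties":{"tx":{"type":"number"},"ty":{"type":"number"},"tz":{"type":"number"},"wx":{"type":"number"},"wy":{"type":"number"},"wz":{"type":"number"},"claw":{"type":"number"}}}},"newtons":{"type":"number"}},"required":["moves"]}

```bash
mkdir -p pics; cat > h.py <<'E'
import numpy as np, cv2
from workcell import env, read_camera
def rays(c,px):
    px=np.atleast_2d(np.float64(px)); q=(px-[c['cx'],c['cy']])/[c['fx'],c['fy']]
    u=q.copy()
    for _ in range(20): u=q/(1+c['k1']*(u**2).sum(1,keepdims=True))
    return np.c_[u,np.ones(len(u))]
def plane(c,px,z):
    T=np.linalg.inv(c['camera_from_world']); d=rays(c,px)@T[:3,:3].T; o=T[:3,3]
    return o+d*((z-o[2])/d[:,2])[:,None]
def depthpt(c,px):
    px=np.atleast_2d(px); d=rays(c,px); i=np.int32(np.round(px)); z=c['z_map'][i[:,1],i[:,0]]
    T=np.linalg.inv(c['camera_from_world']); return (d*z[:,None])@T[:3,:3].T+T[:3,3]
E
python3 - <<'E'
from h import *
import pickle
for n in('top','scene'):
    c=read_camera(n); cv2.imwrite(f'pics/{n}0.png',c['image']); pickle.dump(c,open(n+'0.pkl','wb'))
    print(n,c['fx'],c['k1'],np.linalg.inv(c['camera_from_world'])[:3].round(3).tolist())
s=env.get_state(); print(s['clock'],s['orientation'],s['finger_gap'],s['wrist_force'],env.hold_point_z)
E
```

```text
top 472.32449448580354 -0.1164351279274404 [[0.02, -0.982, 0.186, 0.331], [-1.0, -0.018, 0.013, -0.015], [-0.01, -0.186, -0.982, 1.057]]
scene 443.51801193544424 -0.022035418363528608 [[0.704, 0.536, -0.465, 0.907], [0.71, -0.548, 0.443, -0.363], [-0.017, -0.642, -0.766, 0.662]]
0.1 [-2.37927205e-04  1.50797283e-01  9.88564357e-01 -7.97091224e-04] 0.08537624611267274 [-0.57922419  0.23881913 -0.23011651] 0.0187
```

View pics/top0.png

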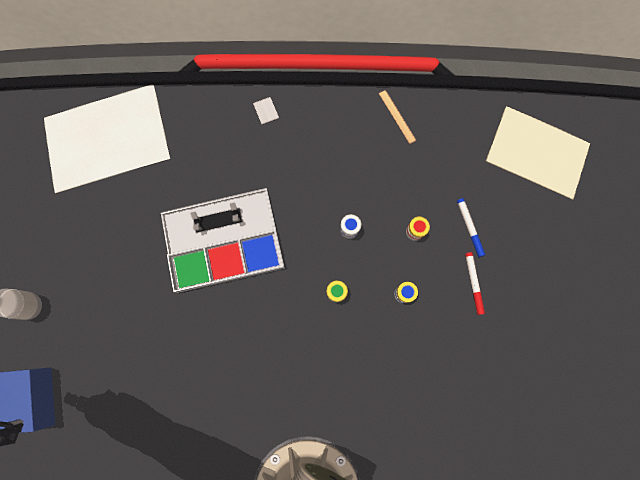

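View pics/scene0.png

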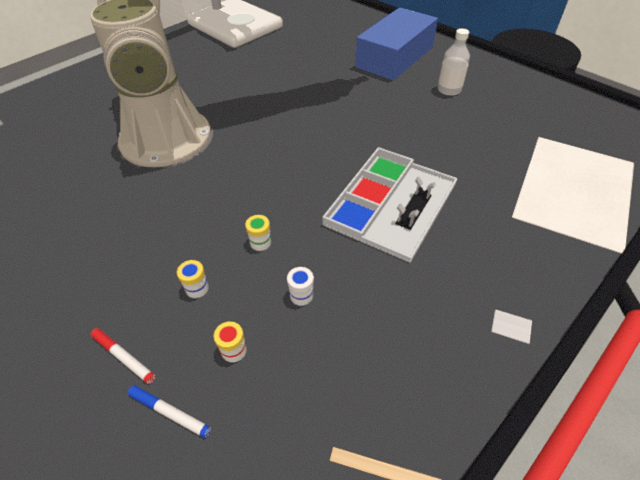

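Top view: caddy round (222,240), with the green, red and blue bays at (191,269), (226,261) and (261,253). Pots: green (337,291), blue (407,293), red (419,227), white (351,225). Markers: red (475,283), blue (470,228). The scene view agrees.

```bash
cat > m.py <<'E'
from h import *
import pickle
H={'red':((0,8),(172,180)),'green':((45,75),),'blue':((105,125),)}
def mask(c,col):
    h=cv2.cvtColor(c['image'],cv2.COLOR_BGR2HSV); m=np.zeros(h.shape[:2],np.uint8)
    for a,b in H[col]: m|=cv2.inRange(h,(a,120,70),(b,255,255))
    return m
def blobs(c,col,box,amin=15):
    x0,y0,x1,y1=box; m=mask(c,col)[y0:y1,x0:x1]
    n,l,s,ce=cv2.connectedComponentsWithStats(m)
    return [(s[i,4],ce[i]+[x0,y0]) for i in range(1,n) if s[i,4]>=amin]
E
python3 - <<'E'
from m import *
T=pickle.load(open('top0.pkl','rb'));S=pickle.load(open('scene0.pkl','rb'))
for nm,c,bx in(('top',T,(160,180,500,325)),('scene',S,(80,140,470,445))):
    for col in H:
        for a,p in blobs(c,col,bx):
            print(nm,col,a,p.round(1),'z56',plane(c,p,.056)[0,:2].round(4),'z7',plane(c,p,.007)[0,:2].round(4),'z8',plane(c,p,.008)[0,:2].round(4),'d',depthpt(c,p)[0].round(3))
for nm,c,bx in(('top',T,(455,248,495,322)),('scene',S,(85,322,160,384))):
    x0,y0,x1,y1=bx; h=cv2.cvtColor(c['image'],cv2.COLOR_BGR2HSV)[y0:y1,x0:x1]
    w=mask(c,'red')[y0:y1,x0:x1]|cv2.inRange(h,(0,0,130),(180,90,255))
    n,l,s,ce=cv2.connectedComponentsWithStats(cv2.morphologyEx(w,cv2.MORPH_CLOSE,np.ones((3,3))));i=1+s[1:,4].argmax()
    ys,xs=np.where(l==i);P=plane(c,np.c_[xs+x0,ys+y0],.009)[:,:2]
    (cx,cy),sz,an=cv2.minAreaRect(np.float32(P*1000));v=np.linalg.svd(P-P.mean(0),full_matrices=False)[2][0]
    print('marker',nm,(cx,cy),sz,P.mean(0).round(4),np.degrees(np.arctan2(v[1],v[0])))
E
```

```text
top red 109 [419.3 225.9] z56 [ 0.5723 -0.2345] z7 [ 0.5841 -0.2452] z8 [ 0.5838 -0.245 ] d [ 0.573 -0.235  0.055]
top red 974 [225.4 260.9] z56 [0.487  0.1852] z7 [0.4946 0.195 ] z8 [0.4944 0.1948] d [0.494 0.195 0.009]
top red 31 [468.6 253.9] z56 [ 0.5121 -0.3416] z7 [ 0.5209 -0.3577] z8 [ 0.5207 -0.3573] d [ 0.519 -0.354  0.017]
top red 177 [478.5 302.9] z56 [ 0.406  -0.3595] z7 [ 0.4097 -0.3764] z8 [ 0.4096 -0.376 ] d [ 0.409 -0.373  0.017]
top green 928 [191.1 269.1] z56 [0.4676 0.2591] z7 [0.4742 0.2725] z8 [0.4741 0.2722] d [0.474 0.273 0.007]
top green 117 [336.6 290.5] z56 [ 0.4281 -0.0552] z7 [ 0.4328 -0.0572] z8 [ 0.4327 -0.0571] d [ 0.428 -0.055  0.054]
top blue 23 [460.2 199.9] z56 [ 0.6335 -0.3281] z7 [ 0.6483 -0.3434] z8 [ 0.648  -0.3431] d [ 0.646 -0.341  0.014]
top blue 107 [350.5 223.9] z56 [ 0.5737 -0.0839] z7 [ 0.5856 -0.0873] z8 [ 0.5854 -0.0873] d [ 0.574 -0.084  0.055]
top blue 964 [259.9 253. ] z56 [0.5056 0.111 ] z7 [0.5142 0.1172] z8 [0.514  0.1171] d [0.514 0.117 0.009]
top blue 164 [477.6 245.5] z56 [ 0.5311 -0.3626] z7 [ 0.5409 -0.3796] z8 [ 0.5407 -0.37
[... 1088 characters left out ...]
6 [ 0.4301 -0.2066] z7 [ 0.3915 -0.1939] z8 [ 0.3923 -0.1942] d [ 0.431 -0.207  0.057]
scene blue 140 [299.8 276.9] z56 [ 0.5753 -0.0843] z7 [ 0.5485 -0.0617] z8 [ 0.5491 -0.0622] d [ 0.575 -0.084  0.056]
scene blue 372 [142.2 396. ] z56 [ 0.566  -0.3794] z7 [ 0.5384 -0.3807] z8 [ 0.539  -0.3807] d [ 0.544 -0.38   0.017]
scene blue 64 [203.7 430.9] z56 [ 0.6656 -0.3459] z7 [ 0.6461 -0.3445] z8 [ 0.6465 -0.3446] d [ 0.65  -0.345  0.016]
marker top (455.0199279785156, -367.9496765136719) (141.88832092285156, 18.145933151245117) [ 0.4537 -0.3682] -170.35830285442603
marker scene (454.9080505371094, -369.00970458984375) (151.25137329101562, 18.290668487548828) [ 0.4579 -0.3684] 9.571601365407668
```

```bash
python3 - <<'E'
from m import *
for nm,b in(('top',(180,198,255,240)),('scene',(385,170,445,235))):
    c=pickle.load(open(nm+'0.pkl','rb')); x0,y0,x1,y1=b
    g=c['image'][y0:y1,x0:x1].max(2); n,l,s,ce=cv2.connectedComponentsWithStats(np.uint8(g<60)*255)
    i=1+s[1:,4].argmax(); ys,xs=np.where(l==i); P=np.c_[xs+x0,ys+y0]
    for z in(.015,.02,.03):
        r=cv2.minAreaRect(np.float32(plane(c,P,z)[:,:2]*1000)); print(nm,s[i,4],z,np.round(r[0],1),np.round(r[1],1),r[2])
c=pickle.load(open('top0.pkl','rb'));D=[]
for x in range(180,255):
  for y in range(195,240): D.append(depthpt(c,(x,y))[0])
D=np.array(D);k=D[(D[:,2]>.04)&(D[:,2]<.06)];print(len(k),k[:,:2].mean(0),k[:,:2].min(0),k[:,:2].max(0))
R=np.array([[.968,.25],[-.25,.968]]);print(((k[:,:2]-[.589,.2205])@R.T).round(3)[::6].tolist())
E
```

```text
top 555 0.015 [587.6 216.9] [ 33.1 106.9] 14.464457511901855
top 555 0.02 [586.4 215.8] [ 32.9 106.4] 14.464532852172852
top 555 0.03 [583.9 213.6] [ 32.6 105.3] 14.46442985534668
scene 446 0.015 [593.  217.6] [ 30.8 121.3] 14.432489395141602
scene 446 0.02 [595.4 213.1] [ 30.6 120.3] 14.43251895904541
scene 446 0.03 [600.3 204.1] [ 30.1 118.5] 14.432500839233398
119 [0.58981623 0.21874934] [0.55601108 0.16394606] [0.6199291  0.27090733]
[[0.018, 0.047], [0.016, 0.044], [0.017, 0.043], [0.005, 0.046], [0.019, 0.04], [-0.009, 0.047], [0.02, 0.039], [-0.013, 0.044], [-0.013, 0.042], [-0.017, 0.039], [0.015, -0.042], [0.014, -0.043], [0.012, -0.046], [0.016, -0.049], [-0.013, -0.043], [0.015, -0.052], [-0.017, -0.045], [0.007, -0.051], [-0.02, -0.046], [-0.013, -0.052]]
```

carry_out(
  moves=[
    {"tx":2.1,"ty":-5,"wz":-0.17,"claw":-1},
    {"tx":2.1,"ty":-5,"wz":-0.17},
    {"tx":2.1,"ty":-5,"wz":-0.17},
    {"tx":2.1,"ty":-5,"wz":-0.17},
    {"tx":2.1,"ty":-5,"wz":-0.17},
    {"tx":2.1,"ty":-5,"wz":-0.17},
    {"tx":2.1,"ty":-5},
    {"tx":2.1,"ty":-5},
  ],
  newtons=40,
)

```text
invalid input at $.moves[0]: expected keys tx, ty, tz, wx, wy, wz, claw
```

carry_out(
  moves=[
    {"tx":2.1,"ty":-5,"tz":0,"wx":0,"wy":0,"wz":-0.17,"claw":-1},
    {"tx":2.1,"ty":-5,"tz":0,"wx":0,"wy":0,"wz":-0.17,"claw":-1},
    {"tx":2.1,"ty":-5,"tz":0,"wx":0,"wy":0,"wz":-0.17,"claw":-1},
    {"tx":2.1,"ty":-5,"tz":0,"wx":0,"wy":0,"wz":-0.17,"claw":-1},
    {"tx":2.1,"ty":-5,"tz":0,"wx":0,"wy":0,"wz":-0.17,"claw":-1},
    {"tx":2.1,"ty":-5,"tz":0,"wx":0,"wy":0,"wz":-0.17,"claw":-1},
    {"tx":2.1,"ty":-5,"tz":0,"wx":0,"wy":0,"wz":0,"claw":-1},
    {"tx":2.1,"ty":-5,"tz":0,"wx":0,"wy":0,"wz":0,"claw":-1},
  ],
  newtons=40,
)

```text
clock: 1.1
tcp_pos: [0.3397, 0.1473, 0.2312]
orientation: [0.0, 0.614, 0.789, 0.0]
wrist_force: [0.9, 1.3, -0.2]
finger_gap: 0.0855
grip_force: 0.0
```

carry_out(
  moves=[
    {"tx":2.2,"ty":-5.05,"tz":-2.5,"wx":0,"wy":0,"wz":0,"claw":-1},
    {"tx":2.2,"ty":-5.05,"tz":-2.5,"wx":0,"wy":0,"wz":0,"claw":-1},
    {"tx":2.2,"ty":-5.05,"tz":-2.5,"wx":0,"wy":0,"wz":0,"claw":-1},
    {"tx":2.3,"ty":-5.05,"tz":-2.5,"wx":0,"wy":0,"wz":0,"claw":-1},
    {"tx":0,"ty":0,"tz":-3,"wx":0,"wy":0,"wz":0,"claw":-1},
    {"tx":0,"ty":0,"tz":-3,"wx":0,"wy":0,"wz":0,"claw":-1},
    {"tx":0,"ty":0,"tz":-3,"wx":0,"wy":0,"wz":0,"claw":-1},
    {"tx":0,"ty":0,"tz":-1.8,"wx":0,"wy":0,"wz":0,"claw":-1},
  ],
)

```text
clock: 2.1
tcp_pos: [0.4272, -0.0528, 0.0216]
orientation: [-0.001, 0.614, 0.789, -0.0]
wrist_force: [0.7, -0.8, -0.2]
finger_gap: 0.0855
grip_force: 0.0
```

carry_out(
  moves=[
    {"tx":0,"ty":0,"tz":0,"wx":0,"wy":0,"wz":0,"claw":-0.4},
    {"tx":0,"ty":0,"tz":0,"wx":0,"wy":0,"wz":0,"claw":1},
    {"tx":0,"ty":0,"tz":0,"wx":0,"wy":0,"wz":0,"claw":1},
    {"tx":0,"ty":0,"tz":0,"wx":0,"wy":0,"wz":0,"claw":1},
    {"tx":0,"ty":0,"tz":0,"wx":0,"wy":0,"wz":0,"claw":1},
    {"tx":0,"ty":0,"tz":0,"wx":0,"wy":0,"wz":0,"claw":1},
  ],
)

```text
clock: 2.85
tcp_pos: [0.4292, -0.0534, 0.0242]
orientation: [0.001, 0.614, 0.789, 0.0]
wrist_force: [-1.3, 0.1, 7.1]
finger_gap: 0.0428
grip_force: 40.6
```

carry_out(
  moves=[
    {"tx":0,"ty":0,"tz":3,"wx":0,"wy":0,"wz":0,"claw":1},
    {"tx":0,"ty":0,"tz":4,"wx":0,"wy":0,"wz":0,"claw":1},
    {"tx":0.75,"ty":5.5,"tz":0,"wx":0,"wy":0,"wz":0,"claw":1},
    {"tx":0.75,"ty":5.5,"tz":0,"wx":0,"wy":0,"wz":0,"claw":1},
    {"tx":0.75,"ty":5.5,"tz":0,"wx":0,"wy":0,"wz":0,"claw":1},
    {"tx":0.75,"ty":5.5,"tz":0,"wx":0,"wy":0,"wz":0,"claw":1},
    {"tx":0.75,"ty":5.5,"tz":0,"wx":0,"wy":0,"wz":0,"claw":1},
    {"tx":0.75,"ty":5.3,"tz":0,"wx":0,"wy":0,"wz":0,"claw":1},
  ],
)

```text
clock: 3.85
tcp_pos: [0.4736, 0.277, 0.0935]
orientation: [0.0, 0.614, 0.789, 0.0]
wrist_force: [0.8, -0.5, -0.8]
finger_gap: 0.0429
grip_force: 40.8
```

```bash
python3 - <<'E'
from m import *
s=env.get_state();print(s['clock'],s['tcp_pos'],s['wrist_force'],s['finger_gap'],s['grip_force'])
a=read_camera('scene')['image'][60:300,220:540];b=read_camera('top')['image'][150:330,100:340]
cv2.imwrite('pics/a1.png',np.hstack([cv2.resize(a,(480,360)),cv2.resize(b,(320,240)).repeat(1,0)[:240].copy() if 0 else cv2.copyMakeBorder(cv2.resize(b,(320,240)),0,120,0,0,0)]))
E
```

```text
3.85 [0.47358214 0.27695007 0.09346004] [ 0.84189188 -0.53678968 -0.83111782] 0.042873215938987054 40.76274812221527
```

View pics/a1.png

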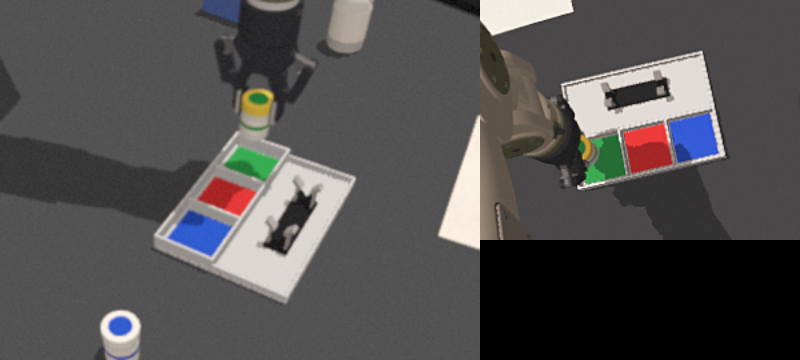

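The pot is held upright, cap at (257,100) in the left crop, above the green bay at (250,163). I'll lower it.

carry_out(
  moves=[
    {"tx":0,"ty":-0.3,"tz":-2.5,"wx":0,"wy":0,"wz":0,"claw":1},
    {"tx":0,"ty":0,"tz":-2,"wx":0,"wy":0,"wz":0,"claw":1},
    {"tx":0,"ty":0,"tz":-1,"wx":0,"wy":0,"wz":0,"claw":1},
    {"tx":0,"ty":0,"tz":-0.4,"wx":0,"wy":0,"wz":0,"claw":1},
    {"tx":0,"ty":0,"tz":-0.3,"wx":0,"wy":0,"wz":0,"claw":1},
    {"tx":0,"ty":0,"tz":0,"wx":0,"wy":0,"wz":0,"claw":1},
  ],
)

```text
clock: 4.7
tcp_pos: [0.4738, 0.2719, 0.0317]
orientation: [0.0, 0.614, 0.789, 0.0]
wrist_force: [0.1, 0.2, -1.4]
finger_gap: 0.0423
grip_force: 40.8
```

carry_out(
  moves=[
    {"tx":0,"ty":0,"tz":-0.1,"wx":0,"wy":0,"wz":0,"claw":1},
    {"tx":0,"ty":0,"tz":-0.1,"wx":0,"wy":0,"wz":0,"claw":1},
  ],
)

```text
clock: 4.95
tcp_pos: [0.474, 0.2721, 0.0311]
orientation: [0.0, 0.614, 0.789, 0.001]
wrist_force: [-5.6, -1.9, 16.9]
finger_gap: 0.043
grip_force: 41.8
```

carry_out(
  moves=[
    {"tx":0,"ty":0,"tz":0.1,"wx":0,"wy":0,"wz":0,"claw":0},
    {"tx":0,"ty":0,"tz":0,"wx":0,"wy":0,"wz":0,"claw":-1},
    {"tx":0,"ty":0,"tz":0,"wx":0,"wy":0,"wz":0,"claw":-1},
    {"tx":0,"ty":0,"tz":0,"wx":0,"wy":0,"wz":0,"claw":-1},
    {"tx":0,"ty":0,"tz":2.5,"wx":0,"wy":0,"wz":0,"claw":-1},
    {"tx":0,"ty":0,"tz":4.5,"wx":0,"wy":0,"wz":0,"claw":-1},
    {"tx":-0.5,"ty":-5.4,"tz":0,"wx":0,"wy":0,"wz":0,"claw":-1},
    {"tx":-0.5,"ty":-5.4,"tz":0,"wx":0,"wy":0,"wz":0,"claw":-1},
  ],
)

```text
clock: 5.95
tcp_pos: [0.4639, 0.1633, 0.101]
orientation: [0.001, 0.613, 0.79, 0.001]
wrist_force: [1.2, -0.9, 0.1]
finger_gap: 0.0853
grip_force: 0.0
```

carry_out(
  moves=[
    {"tx":-0.5,"ty":-5.4,"tz":0,"wx":0,"wy":0,"wz":0,"claw":-1},
    {"tx":-0.5,"ty":-5.4,"tz":0,"wx":0,"wy":0,"wz":0,"claw":-1},
    {"tx":-0.5,"ty":-5.3,"tz":0,"wx":0,"wy":0,"wz":0,"claw":-1},
    {"tx":-0.5,"ty":-5.3,"tz":0,"wx":0,"wy":0,"wz":0,"claw":-1},
    {"tx":-0.5,"ty":-5.3,"tz":0,"wx":0,"wy":0,"wz":0,"claw":-1},
    {"tx":-0.5,"ty":-5.3,"tz":0,"wx":0,"wy":0,"wz":0,"claw":-1},
    {"tx":-0.5,"ty":-5,"tz":0,"wx":0,"wy":0,"wz":0,"claw":-1},
    {"tx":0,"ty":0,"tz":0,"wx":0,"wy":0,"wz":0,"claw":-1},
  ],
)

```text
clock: 6.95
tcp_pos: [0.4286, -0.2096, 0.1004]
orientation: [0.001, 0.616, 0.787, -0.0]
wrist_force: [-0.2, 1.4, -0.2]
finger_gap: 0.0854
grip_force: 0.0
```

```bash
cat > chk.py <<'E'
from m import *
c=read_camera('scene')
for col in H:
    for a,p in blobs(c,col,(80,130,470,445),40): print(col,a,p.round(),plane(c,p,.056)[0,:2].round(3),'z63',plane(c,p,.063)[0,:2].round(3),depthpt(c,p)[0].round(3))
s=env.get_state();print(s['clock'],s['tcp_pos'].round(4) if hasattr(s['tcp_pos'],'round') else s['tcp_pos'],s['finger_gap'])
E
python3 chk.py
```

```text
red 550 [371. 190.] [0.524 0.159] z63 [0.529 0.152] [0.493 0.201 0.006]
red 198 [228. 334.] [ 0.574 -0.235] z63 [ 0.578 -0.236] [ 0.573 -0.235  0.055]
red 291 [102. 338.] [ 0.443 -0.376] z63 [ 0.449 -0.376] [ 0.411 -0.377  0.014]
red 69 [148. 377.] [ 0.548 -0.358] z63 [ 0.552 -0.358] [ 0.524 -0.358  0.015]
green 65 [388. 151.] [0.47  0.277] z63 [0.475 0.269] [0.475 0.268 0.064]
green 108 [397. 171.] [0.526 0.239] z63 [0.53  0.232] [0.494 0.289 0.005]
blue 708 [353. 215.] [0.543 0.084] z63 [0.547 0.079] [0.514 0.12  0.007]
blue 133 [189. 270.] [ 0.43  -0.207] z63 [ 0.436 -0.208] [ 0.431 -0.207  0.057]
blue 139 [300. 277.] [ 0.575 -0.084] z63 [ 0.579 -0.087] [ 0.576 -0.084  0.057]
blue 369 [142. 396.] [ 0.566 -0.379] z63 [ 0.57  -0.379] [ 0.545 -0.38   0.018]
blue 62 [204. 431.] [ 0.666 -0.346] z63 [ 0.668 -0.346] [ 0.65  -0.345  0.016]
7.0 [ 0.4282 -0.2076  0.1002] 0.08521105794614514
```

carry_out(
  moves=[
    {"tx":0.1,"ty":0.1,"tz":-3,"wx":0,"wy":0,"wz":0,"claw":-1},
    {"tx":0,"ty":0,"tz":-3,"wx":0,"wy":0,"wz":0,"claw":-1},
    {"tx":0,"ty":0,"tz":-1.7,"wx":0,"wy":0,"wz":0,"claw":-1},
    {"tx":0,"ty":0,"tz":0,"wx":0,"wy":0,"wz":0,"claw":-0.2},
    {"tx":0,"ty":0,"tz":0,"wx":0,"wy":0,"wz":0,"claw":1},
    {"tx":0,"ty":0,"tz":0,"wx":0,"wy":0,"wz":0,"claw":1},
    {"tx":0,"ty":0,"tz":0,"wx":0,"wy":0,"wz":0,"claw":1},
    {"tx":0,"ty":0,"tz":0,"wx":0,"wy":0,"wz":0,"claw":1},
  ],
)

```text
clock: 8.0
tcp_pos: [0.4303, -0.2054, 0.0243]
orientation: [0.001, 0.614, 0.789, 0.0]
wrist_force: [-1.2, 1.3, 5.8]
finger_gap: 0.0425
grip_force: 40.7
```

carry_out(
  moves=[
    {"tx":0,"ty":0,"tz":3,"wx":0,"wy":0,"wz":0,"claw":1},
    {"tx":0,"ty":0,"tz":4,"wx":0,"wy":0,"wz":0,"claw":1},
    {"tx":1.4,"ty":5.4,"tz":0,"wx":0,"wy":0,"wz":0,"claw":1},
    {"tx":1.4,"ty":5.4,"tz":0,"wx":0,"wy":0,"wz":0,"claw":1},
    {"tx":1.4,"ty":5.4,"tz":0,"wx":0,"wy":0,"wz":0,"claw":1},
    {"tx":1.4,"ty":5.4,"tz":0,"wx":0,"wy":0,"wz":0,"claw":1},
    {"tx":1.4,"ty":5.4,"tz":0,"wx":0,"wy":0,"wz":0,"claw":1},
    {"tx":1.5,"ty":5.5,"tz":0,"wx":0,"wy":0,"wz":0,"claw":1},
  ],
)

```text
clock: 9.0
tcp_pos: [0.5149, 0.1215, 0.0935]
orientation: [0.0, 0.614, 0.789, 0.0]
wrist_force: [1.2, -1.1, -0.5]
finger_gap: 0.0425
grip_force: 40.8
```

carry_out(
  moves=[
    {"tx":-0.1,"ty":-0.2,"tz":-2.5,"wx":0,"wy":0,"wz":0,"claw":1},
    {"tx":0,"ty":0,"tz":-2,"wx":0,"wy":0,"wz":0,"claw":1},
    {"tx":0,"ty":0,"tz":-1,"wx":0,"wy":0,"wz":0,"claw":1},
    {"tx":0,"ty":0,"tz":-0.4,"wx":0,"wy":0,"wz":0,"claw":1},
    {"tx":0,"ty":0,"tz":-0.3,"wx":0,"wy":0,"wz":0,"claw":1},
    {"tx":0,"ty":0,"tz":-0.1,"wx":0,"wy":0,"wz":0,"claw":1},
    {"tx":0,"ty":0,"tz":0,"wx":0,"wy":0,"wz":0,"claw":1},
  ],
)

```text
clock: 9.88
tcp_pos: [0.514, 0.1177, 0.0314]
orientation: [0.001, 0.614, 0.789, 0.0]
wrist_force: [-1.6, -0.1, 4.6]
finger_gap: 0.0428
grip_force: 41.2
```

carry_out(
  moves=[
    {"tx":0,"ty":0,"tz":0,"wx":0,"wy":0,"wz":0,"claw":0},
    {"tx":0,"ty":0,"tz":0,"wx":0,"wy":0,"wz":0,"claw":-1},
    {"tx":0,"ty":0,"tz":0,"wx":0,"wy":0,"wz":0,"claw":-1},
    {"tx":0,"ty":0,"tz":0,"wx":0,"wy":0,"wz":0,"claw":-1},
    {"tx":0,"ty":0,"tz":2.5,"wx":0,"wy":0,"wz":0,"claw":-1},
    {"tx":0,"ty":0,"tz":5,"wx":0,"wy":0,"wz":0,"claw":-1},
    {"tx":0,"ty":-5,"tz":0,"wx":0,"wy":0,"wz":0,"claw":-1},
    {"tx":0,"ty":-5,"tz":0,"wx":0,"wy":0,"wz":0,"claw":-1},
  ],
)

```text
clock: 10.88
tcp_pos: [0.5142, 0.0173, 0.1062]
orientation: [0.001, 0.613, 0.79, 0.001]
wrist_force: [0.7, -0.7, 0.1]
finger_gap: 0.0852
grip_force: 0.0
```

carry_out(
  moves=[
    {"tx":0,"ty":-5,"tz":0,"wx":0,"wy":0,"wz":0,"claw":-1},
    {"tx":0,"ty":-5,"tz":0,"wx":0,"wy":0,"wz":0,"claw":-1},
    {"tx":1.5,"ty":-5,"tz":0,"wx":0,"wy":0,"wz":0,"claw":-1},
    {"tx":2,"ty":-5,"tz":0,"wx":0,"wy":0,"wz":0,"claw":-1},
    {"tx":2.4,"ty":-5.3,"tz":0,"wx":0,"wy":0,"wz":0,"claw":-1},
    {"tx":0,"ty":0,"tz":0,"wx":0,"wy":0,"wz":0,"claw":-1},
  ],
)

```text
clock: 11.62
tcp_pos: [0.5739, -0.2393, 0.1046]
orientation: [0.001, 0.616, 0.788, -0.0]
wrist_force: [0.5, 0.2, 0.1]
finger_gap: 0.0855
grip_force: 0.0
```

```bash
python3 chk.py
```

```text
red 483 [373. 190.] [0.526 0.162] z63 [0.531 0.155] [0.495 0.204 0.007]
red 204 [228. 334.] [ 0.574 -0.235] z63 [ 0.578 -0.236] [ 0.574 -0.235  0.055]
red 288 [102. 338.] [ 0.443 -0.376] z63 [ 0.448 -0.376] [ 0.411 -0.377  0.014]
red 69 [148. 377.] [ 0.548 -0.358] z63 [ 0.552 -0.359] [ 0.523 -0.358  0.015]
green 66 [388. 151.] [0.469 0.277] z63 [0.474 0.269] [0.474 0.27  0.063]
green 107 [397. 171.] [0.526 0.239] z63 [0.53  0.232] [0.494 0.289 0.006]
blue 86 [353. 196.] [0.509 0.122] z63 [0.514 0.116] [0.514 0.116 0.064]
blue 314 [355. 218.] [0.551 0.08 ] z63 [0.555 0.075] [0.53  0.106 0.021]
blue 138 [300. 277.] [ 0.575 -0.084] z63 [ 0.579 -0.087] [ 0.575 -0.084  0.055]
blue 375 [142. 396.] [ 0.566 -0.379] z63 [ 0.57  -0.379] [ 0.544 -0.38   0.017]
blue 64 [204. 431.] [ 0.666 -0.346] z63 [ 0.669 -0.346] [ 0.65  -0.345  0.017]
11.675 [ 0.5726 -0.2369  0.1044] 0.08539808328777164
```

carry_out(
  moves=[
    {"tx":0,"ty":0,"tz":-3.5,"wx":0,"wy":0,"wz":0,"claw":-1},
    {"tx":0,"ty":0,"tz":-3,"wx":0,"wy":0,"wz":0,"claw":-1},
    {"tx":0,"ty":0,"tz":-1.6,"wx":0,"wy":0,"wz":0,"claw":-1},
    {"tx":0,"ty":0,"tz":0,"wx":0,"wy":0,"wz":0,"claw":-0.2},
    {"tx":0,"ty":0,"tz":0,"wx":0,"wy":0,"wz":0,"claw":1},
    {"tx":0,"ty":0,"tz":0,"wx":0,"wy":0,"wz":0,"claw":1},
    {"tx":0,"ty":0,"tz":0,"wx":0,"wy":0,"wz":0,"claw":1},
    {"tx":0,"ty":0,"tz":0,"wx":0,"wy":0,"wz":0,"claw":1},
  ],
)

```text
clock: 12.68
tcp_pos: [0.5735, -0.2356, 0.026]
orientation: [0.001, 0.614, 0.789, 0.0]
wrist_force: [-0.5, 1.8, 6.3]
finger_gap: 0.0426
grip_force: 40.7
```

carry_out(
  moves=[
    {"tx":0,"ty":0,"tz":3,"wx":0,"wy":0,"wz":0,"claw":1},
    {"tx":0,"ty":0,"tz":4,"wx":0,"wy":0,"wz":0,"claw":1},
    {"tx":0,"ty":0,"tz":4,"wx":0,"wy":0,"wz":0,"claw":1},
    {"tx":-1,"ty":5.4,"tz":0,"wx":0,"wy":0,"wz":0,"claw":1},
    {"tx":-1,"ty":5.4,"tz":0,"wx":0,"wy":0,"wz":0,"claw":1},
    {"tx":-1,"ty":5.4,"tz":0,"wx":0,"wy":0,"wz":0,"claw":1},
    {"tx":-1,"ty":5.4,"tz":0,"wx":0,"wy":0,"wz":0,"claw":1},
    {"tx":-1,"ty":5.4,"tz":0,"wx":0,"wy":0,"wz":0,"claw":1},
  ],
)

```text
clock: 13.68
tcp_pos: [0.5222, 0.0364, 0.1347]
orientation: [0.0, 0.614, 0.789, 0.0]
wrist_force: [0.7, 1.3, -0.4]
finger_gap: 0.0428
grip_force: 40.8
```

carry_out(
  moves=[
    {"tx":-1,"ty":5.4,"tz":0,"wx":0,"wy":0,"wz":0,"claw":1},
    {"tx":-1,"ty":5.4,"tz":0,"wx":0,"wy":0,"wz":0,"claw":1},
    {"tx":-0.9,"ty":5.3,"tz":0,"wx":0,"wy":0,"wz":0,"claw":1},
    {"tx":0,"ty":0,"tz":0,"wx":0,"wy":0,"wz":0,"claw":1},
    {"tx":0,"ty":0,"tz":0,"wx":0,"wy":0,"wz":0,"claw":1},
  ],
)

```text
clock: 14.3
tcp_pos: [0.4935, 0.1958, 0.1344]
orientation: [0.0, 0.614, 0.789, -0.0]
wrist_force: [-0.5, 0.4, 0.3]
finger_gap: 0.0427
grip_force: 40.8
```

carry_out(
  moves=[
    {"tx":0,"ty":0,"tz":-3.5,"wx":0,"wy":0,"wz":0,"claw":1},
    {"tx":0,"ty":0,"tz":-3.5,"wx":0,"wy":0,"wz":0,"claw":1},
    {"tx":0,"ty":0,"tz":-2,"wx":0,"wy":0,"wz":0,"claw":1},
    {"tx":0,"ty":0,"tz":-0.7,"wx":0,"wy":0,"wz":0,"claw":1},
    {"tx":0,"ty":0,"tz":-0.4,"wx":0,"wy":0,"wz":0,"claw":1},
    {"tx":0,"ty":0,"tz":-0.1,"wx":0,"wy":0,"wz":0,"claw":1},
    {"tx":0,"ty":0,"tz":0,"wx":0,"wy":0,"wz":0,"claw":1},
  ],
)

```text
clock: 15.18
tcp_pos: [0.4942, 0.1959, 0.0331]
orientation: [0.001, 0.614, 0.789, 0.001]
wrist_force: [-0.3, 0.3, -0.5]
finger_gap: 0.0429
grip_force: 40.8
```

carry_out(
  moves=[
    {"tx":0,"ty":0,"tz":-0.1,"wx":0,"wy":0,"wz":0,"claw":1},
    {"tx":0,"ty":0,"tz":0,"wx":0,"wy":0,"wz":0,"claw":1},
  ],
)

```text
clock: 15.42
tcp_pos: [0.4942, 0.1961, 0.0329]
orientation: [0.001, 0.614, 0.789, 0.001]
wrist_force: [-2.3, -1.3, 8.8]
finger_gap: 0.0427
grip_force: 41.5
```

carry_out(
  moves=[
    {"tx":0,"ty":0,"tz":0,"wx":0,"wy":0,"wz":0,"claw":0},
    {"tx":0,"ty":0,"tz":0,"wx":0,"wy":0,"wz":0,"claw":-1},
    {"tx":0,"ty":0,"tz":0,"wx":0,"wy":0,"wz":0,"claw":-1},
    {"tx":0,"ty":0,"tz":0,"wx":0,"wy":0,"wz":0,"claw":-1},
    {"tx":0,"ty":0,"tz":2.5,"wx":0,"wy":0,"wz":0,"claw":-1},
    {"tx":0,"ty":0,"tz":5,"wx":0,"wy":0,"wz":0,"claw":-1},
    {"tx":-0.3,"ty":-5.1,"tz":0,"wx":0,"wy":0,"wz":0.13,"claw":-1},
    {"tx":-0.3,"ty":-5.1,"tz":0,"wx":0,"wy":0,"wz":0.13,"claw":-1},
  ],
)

```text
clock: 16.42
tcp_pos: [0.488, 0.0933, 0.1071]
orientation: [0.001, 0.504, 0.864, 0.001]
wrist_force: [0.2, -2.0, -0.3]
finger_gap: 0.0854
grip_force: 0.0
```

carry_out(
  moves=[
    {"tx":-0.3,"ty":-5.1,"tz":0,"wx":0,"wy":0,"wz":0.13,"claw":-1},
    {"tx":-0.3,"ty":-5.1,"tz":0,"wx":0,"wy":0,"wz":0.13,"claw":-1},
    {"tx":-0.3,"ty":-5.1,"tz":0,"wx":0,"wy":0,"wz":0.13,"claw":-1},
    {"tx":-0.3,"ty":-5.1,"tz":0,"wx":0,"wy":0,"wz":0.13,"claw":-1},
    {"tx":-0.3,"ty":-5.1,"tz":0,"wx":0,"wy":0,"wz":0.13,"claw":-1},
    {"tx":-0.4,"ty":-5.1,"tz":0,"wx":0,"wy":0,"wz":0.13,"claw":-1},
    {"tx":-0.4,"ty":-5.1,"tz":0,"wx":0,"wy":0,"wz":0.13,"claw":-1},
    {"tx":-0.5,"ty":-5.1,"tz":0,"wx":0,"wy":0,"wz":0.13,"claw":-1},
  ],
)

```text
clock: 17.42
tcp_pos: [0.4592, -0.3158, 0.1062]
orientation: [0.0, 0.009, 1.0, 0.0]
wrist_force: [1.1, 0.4, 0.4]
finger_gap: 0.0857
grip_force: 0.0
```

carry_out(
  moves=[
    {"tx":-0.5,"ty":-5.4,"tz":0,"wx":0,"wy":0,"wz":0.13,"claw":-1},
    {"tx":0,"ty":0,"tz":-2,"wx":0,"wy":0,"wz":0.06,"claw":-1},
    {"tx":0,"ty":0,"tz":-3,"wx":0,"wy":0,"wz":0,"claw":-1},
    {"tx":0,"ty":0,"tz":0,"wx":0,"wy":0,"wz":0,"claw":-1},
  ],
)

```text
clock: 17.92
tcp_pos: [0.4527, -0.3666, 0.0538]
orientation: [-0.002, -0.083, 0.997, 0.002]
wrist_force: [-0.2, 1.0, -0.0]
finger_gap: 0.0854
grip_force: 0.0
```

```bash
python3 chk.py; python3 - <<'E'
from m import *
s=env.get_state();print(s['tcp_pos'],s['orientation']); c=read_camera('wrist'); cv2.imwrite('pics/w1.png',c['image'])
E
```

```text
red 76 [372. 171.] [0.49  0.203] z63 [0.494 0.196] [0.494 0.197 0.062]
red 54 [364. 187.] [0.508 0.154] z63 [0.513 0.148] [0.491 0.176 0.03 ]
red 151 [381. 194.] [0.545 0.164] z63 [0.549 0.158] [0.515 0.209 0.005]
red 291 [102. 338.] [ 0.443 -0.376] z63 [ 0.448 -0.376] [ 0.413 -0.377  0.018]
red 69 [148. 377.] [ 0.548 -0.359] z63 [ 0.552 -0.359] [ 0.524 -0.358  0.016]
green 65 [388. 151.] [0.47  0.277] z63 [0.475 0.269] [ 0.907 -0.363  0.662]
green 107 [397. 171.] [0.526 0.239] z63 [0.53  0.232] [0.495 0.287 0.007]
blue 86 [353. 196.] [0.509 0.122] z63 [0.514 0.116] [0.514 0.116 0.063]
blue 313 [355. 218.] [0.551 0.08 ] z63 [0.555 0.075] [0.53  0.106 0.02 ]
blue 139 [300. 277.] [ 0.575 -0.084] z63 [ 0.579 -0.087] [ 0.575 -0.084  0.055]
blue 370 [142. 396.] [ 0.566 -0.379] z63 [ 0.57  -0.379] [ 0.544 -0.38   0.016]
blue 62 [204. 431.] [ 0.666 -0.346] z63 [ 0.668 -0.346] [ 0.65  -0.345  0.016]
17.975 [ 0.4536 -0.3673  0.0554] 0.08570226589974174
[ 0.45364535 -0.36732611  0.05541932] [-9.37765627e-04 -8.34171578e-02  9.96513527e-01  1.21987303e-03]
```

View pics/w1.png

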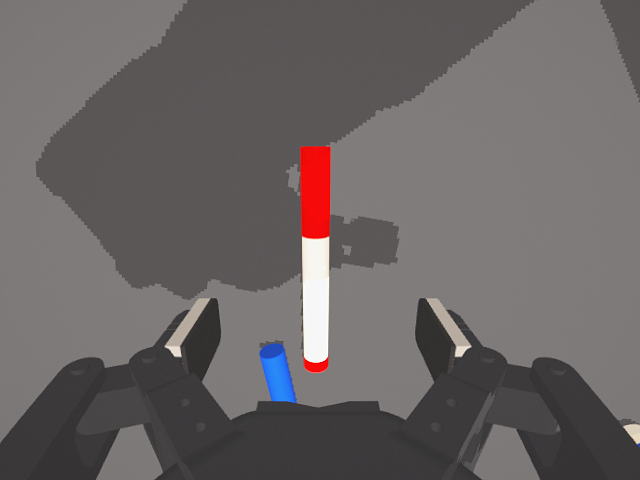

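Wrist view: the red marker runs from the cap (315,150) to the tail (315,370), midway between the pads. The blue cap is at (275,350). I'll project the measured marker centre to check which stretch of it the pads will take.

```bash
python3 - <<'E'
from m import *
from scipy.spatial.transform import Rotation as R
s=env.get_state(); c=read_camera('wrist'); q=np.array(s['orientation'])
W=np.eye(4);W[:3,:3]=R.from_quat(q[[1,2,3,0]]).as_matrix();W[:3,3]=s['tcp_pos'];T=W@c['hand_eye']
c['camera_from_world']=np.linalg.inv(T); print(T.round(3).tolist())
m=mask(c,'red');n,l,st,ce=cv2.connectedComponentsWithStats(m)
for i in range(1,n):
    if st[i,4]>80: print(st[i],ce[i])
for p in((315.5,148),(316,372),(315.5,240),(273,345)): print(p,plane(c,p,.008)[0].round(4),depthpt(c,p)[0].round(4))
E
```

```text
[[-0.166, 0.942, 0.291, 0.379], [0.986, 0.159, 0.05, -0.38], [0.001, 0.295, -0.955, 0.2], [0.0, 0.0, 0.0, 1.0]]
[ 302  144   31   93 2722] [316.70609846 189.18111683]
[305 353  25  18 260] [316.96153846 363.13076923]
(315.5, 148) [ 0.3869 -0.3802  0.008 ] [ 0.3866 -0.3802  0.0151]
(316, 372) [ 0.5316 -0.3557  0.008 ] [ 5.377e-01 -3.547e-01  4.000e-04]
(315.5, 240) [ 0.439  -0.3715  0.008 ] [ 0.4361 -0.3719  0.0171]
(273, 345) [ 0.5151 -0.3872  0.008 ] [ 0.5167 -0.3873  0.0058]
```

carry_out(
  moves=[
    {"tx":0.2,"ty":-0.1,"tz":-3,"wx":0,"wy":0,"wz":0,"claw":-1},
    {"tx":0,"ty":0,"tz":-1.6,"wx":0,"wy":0,"wz":0,"claw":-0.3},
    {"tx":0,"ty":0,"tz":-0.6,"wx":0,"wy":0,"wz":0,"claw":0.2},
    {"tx":0,"ty":0,"tz":0,"wx":0,"wy":0,"wz":0,"claw":0.2},
  ],
  newtons=60,
)

```text
clock: 18.58
tcp_pos: [0.4565, -0.3691, 0.0045]
orientation: [-0.0, -0.084, 0.997, 0.0]
wrist_force: [-0.1, 0.5, 0.2]
finger_gap: 0.0347
grip_force: 0.0
```

carry_out(
  moves=[
    {"tx":0,"ty":0,"tz":0,"wx":0,"wy":0,"wz":0,"claw":1},
    {"tx":0,"ty":0,"tz":0,"wx":0,"wy":0,"wz":0,"claw":1},
    {"tx":0,"ty":0,"tz":0,"wx":0,"wy":0,"wz":0,"claw":1},
    {"tx":0,"ty":0,"tz":0,"wx":0,"wy":0,"wz":0,"claw":1},
    {"tx":0,"ty":0,"tz":0,"wx":0,"wy":0,"wz":0,"claw":1},
  ],
)

```text
clock: 19.2
tcp_pos: [0.4571, -0.3697, 0.0054]
orientation: [0.001, -0.084, 0.997, -0.001]
wrist_force: [-1.5, 0.6, 6.0]
finger_gap: 0.0132
grip_force: 59.1
```

carry_out(
  moves=[
    {"tx":0,"ty":0,"tz":1,"wx":0,"wy":0,"wz":0,"claw":1},
    {"tx":0,"ty":0,"tz":2,"wx":0,"wy":0,"wz":0,"claw":1},
    {"tx":0,"ty":0,"tz":3,"wx":0,"wy":0,"wz":0,"claw":1},
    {"tx":0,"ty":0,"tz":0,"wx":0,"wy":0,"wz":0,"claw":1},
  ],
)

```text
clock: 19.7
tcp_pos: [0.4579, -0.3706, 0.0671]
orientation: [0.002, -0.084, 0.997, -0.002]
wrist_force: [0.8, 0.7, -0.8]
finger_gap: 0.0131
grip_force: 58.7
```

```bash
python3 - <<'E'
from m import *
s=env.get_state();print(s['tcp_pos'],s['wrist_force'],s['ft_torque'],s['finger_gap'])
a=read_camera('wrist')['image'][100:480,150:490];b=read_camera('scene')['image'][240:430,40:270]
cv2.imwrite('pics/w2.png',np.hstack([a,cv2.resize(b,(460,380))]))
E
```

```text
[ 0.45793319 -0.37061855  0.06706014] [ 0.84877362  0.66462855 -0.77383764] [ 5.42662569e-05 -4.69474399e-02 -2.60431401e-02] 0.01306803819259335
```

View pics/w2.png

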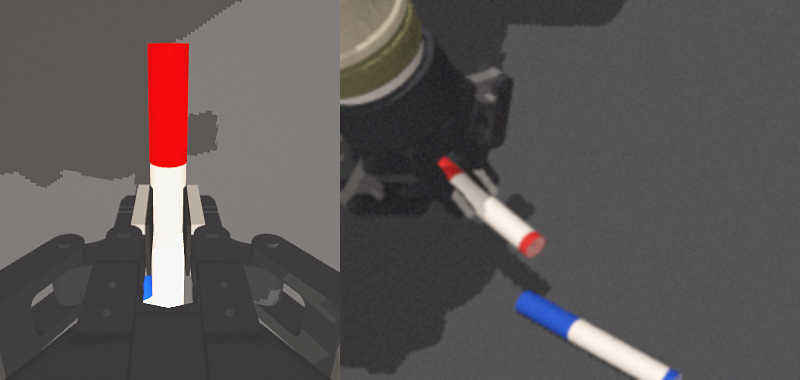

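The marker is held level and centred between the pads, well clear of the blue marker. I'll transfer it to above the clip.

carry_out(
  moves=[
    {"tx":0,"ty":0,"tz":5,"wx":0,"wy":0,"wz":0,"claw":1},
    {"tx":1.1,"ty":4.9,"tz":0,"wx":0,"wy":0,"wz":-0.124,"claw":1},
    {"tx":1.1,"ty":4.9,"tz":0,"wx":0,"wy":0,"wz":-0.124,"claw":1},
    {"tx":1.1,"ty":4.9,"tz":0,"wx":0,"wy":0,"wz":-0.124,"claw":1},
    {"tx":1.1,"ty":4.9,"tz":0,"wx":0,"wy":0,"wz":-0.124,"claw":1},
    {"tx":1.1,"ty":4.9,"tz":0,"wx":0,"wy":0,"wz":-0.124,"claw":1},
    {"tx":1.1,"ty":4.9,"tz":0,"wx":0,"wy":0,"wz":-0.124,"claw":1},
    {"tx":1.1,"ty":4.9,"tz":0,"wx":0,"wy":0,"wz":-0.124,"claw":1},
  ],
)

```text
clock: 20.8
tcp_pos: [0.5327, -0.0244, 0.113]
orientation: [-0.001, 0.345, 0.939, -0.0]
wrist_force: [0.8, -0.9, -0.7]
finger_gap: 0.0132
grip_force: 58.8
```

carry_out(
  moves=[
    {"tx":1.1,"ty":4.9,"tz":0,"wx":0,"wy":0,"wz":-0.124,"claw":1},
    {"tx":1.1,"ty":4.9,"tz":0,"wx":0,"wy":0,"wz":-0.124,"claw":1},
    {"tx":1.1,"ty":4.9,"tz":0,"wx":0,"wy":0,"wz":-0.124,"claw":1},
    {"tx":1.1,"ty":4.9,"tz":0,"wx":0,"wy":0,"wz":-0.124,"claw":1},
    {"tx":1.1,"ty":4.9,"tz":0,"wx":0,"wy":0,"wz":-0.124,"claw":1},
    {"tx":0,"ty":0,"tz":-2,"wx":0,"wy":0,"wz":0,"claw":1},
    {"tx":0,"ty":0,"tz":-1,"wx":0,"wy":0,"wz":0,"claw":1},
    {"tx":0,"ty":0,"tz":0,"wx":0,"wy":0,"wz":0,"claw":1},
  ],
)

```text
clock: 21.8
tcp_pos: [0.5869, 0.2181, 0.0824]
orientation: [-0.001, 0.614, 0.79, -0.002]
wrist_force: [-0.5, -0.5, -0.4]
finger_gap: 0.0132
grip_force: 58.9
```

```bash
python3 - <<'E'
from m import *
from scipy.spatial.transform import Rotation as R
s=env.get_state(); c=read_camera('wrist'); q=np.array(s['orientation'])
print(s['tcp_pos'],q.round(3),s['ft_torque'],s['wrist_force'])
W=np.eye(4);W[:3,:3]=R.from_quat(q[[1,2,3,0]]).as_matrix();W[:3,3]=s['tcp_pos']
c['camera_from_world']=np.linalg.inv(W@c['hand_eye'])
for y in (160,200,230,270,300,330): 
    r=[depthpt(c,(x,y))[0] for x in range(295,340)]; r=np.array(r); r=r[r[:,2]>.07]; 
    if len(r): print(y,r[len(r)//2].round(4),r[:,2].max().round(4))
m=mask(c,'red');n,l,st,ce=cv2.connectedComponentsWithStats(m);i=1+st[1:,4].argmax();print(st[i],ce[i])
cv2.imwrite('pics/w3.png',np.hstack([c['image'][:,120:520],cv2.resize(read_camera('scene')['image'][100:260,330:470],(400,480))]))
E
```

```text
[0.58694668 0.21805807 0.08239854] [-0.001  0.614  0.79  -0.002] [0.00567135 0.00991519 0.05472823] [-0.49778399 -0.54367006 -0.39046518]
160 [0.5702 0.2822 0.0933] 0.0947
200 [0.574  0.2672 0.0932] 0.0942
230 [0.577  0.2551 0.0926] 0.0948
270 [0.5813 0.2383 0.0928] 0.0937
300 [0.5843 0.2248 0.0932] 0.102
330 [0.5879 0.2106 0.0938] 0.1205
[ 123  199  110   98 5175] [190.88772947 237.86608696]
```

View pics/w3.png

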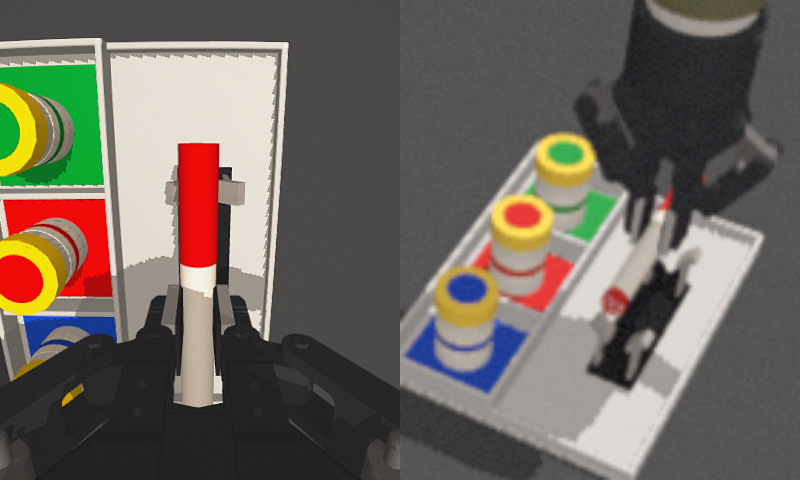

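Both views show the marker above the clip and parallel to it. The far jaws span x = 285..365 in the full picture at row 190, slightly right of the marker. All three pots stand in their bays.

```bash
python3 - <<'E'
from m import *
from scipy.spatial.transform import Rotation as R
s=env.get_state(); c=read_camera('wrist'); q=np.array(s['orientation'])
W=np.eye(4);W[:3,:3]=R.from_quat(q[[1,2,3,0]]).as_matrix();W[:3,3]=s['tcp_pos']
c['camera_from_world']=np.linalg.inv(W@c['hand_eye']); u=np.array([.968,.25]);v=np.array([-.25,.968])
for p,z in(((286,190),.05),((364,190),.05),((299,155),.0855),((339,155),.0855),((318,143),.0855)):
    P=plane(c,p,z)[0,:2]; print(p,(P@u).round(4),(P@v).round(4),depthpt(c,p)[0].round(4))
t=s['tcp_pos'][:2];print(t,t@u,t@v)
E
```

```text
(286, 190) 0.607 0.1116 [0.5598 0.2594 0.0471]
(364, 190) 0.6478 0.1115 [0.6071 0.2646 0.0057]
(299, 155) 0.6161 0.1316 [0.564  0.282  0.0911]
(339, 155) 0.6324 0.1315 [0.5854 0.2821 0.005 ]
(318, 143) 0.6239 0.1363 [0.5701 0.2882 0.0892]
[0.58838677 0.21809967] 0.6240833113170322 0.06402378279848185
```

carry_out(
  moves=[
    {"tx":0.3,"ty":0.1,"tz":0,"wx":0,"wy":0,"wz":0,"claw":1},
    {"tx":0,"ty":0,"tz":-2,"wx":0,"wy":0,"wz":0,"claw":1},
    {"tx":0,"ty":0,"tz":-1,"wx":0,"wy":0,"wz":0,"claw":1},
    {"tx":0,"ty":0,"tz":-0.5,"wx":0,"wy":0,"wz":0,"claw":1},
    {"tx":0,"ty":0,"tz":0,"wx":0,"wy":0,"wz":0,"claw":1},
  ],
  newtons=80,
)

```text
clock: 22.58
tcp_pos: [0.5914, 0.2198, 0.0492]
orientation: [-0.0, 0.613, 0.79, -0.0]
wrist_force: [0.8, -0.9, -0.3]
finger_gap: 0.0125
grip_force: 80.5
```

carry_out(
  moves=[
    {"tx":0,"ty":0,"tz":-0.4,"wx":0,"wy":0,"wz":0,"claw":1},
    {"tx":0,"ty":0,"tz":-0.3,"wx":0,"wy":0,"wz":0,"claw":1},
    {"tx":0,"ty":0,"tz":0,"wx":0,"wy":0,"wz":0,"claw":1},
  ],
)

```text
clock: 22.95
tcp_pos: [0.5908, 0.2199, 0.0421]
orientation: [-0.0, 0.613, 0.79, -0.0]
wrist_force: [-1.7, 0.5, 0.6]
finger_gap: 0.0119
grip_force: 79.0
```

carry_out(
  moves=[
    {"tx":0,"ty":0,"tz":-0.3,"wx":0,"wy":0,"wz":0,"claw":1},
    {"tx":0,"ty":0,"tz":-0.3,"wx":0,"wy":0,"wz":0,"claw":1},
    {"tx":0,"ty":0,"tz":0,"wx":0,"wy":0,"wz":0,"claw":1},
  ],
)

```text
clock: 23.32
tcp_pos: [0.5911, 0.2197, 0.0359]
orientation: [-0.0, 0.613, 0.79, -0.0]
wrist_force: [-2.2, -1.2, 1.6]
finger_gap: 0.0122
grip_force: 79.1
```

carry_out(
  moves=[
    {"tx":0,"ty":0,"tz":-0.3,"wx":0,"wy":0,"wz":0,"claw":1},
    {"tx":0,"ty":0,"tz":0,"wx":0,"wy":0,"wz":0,"claw":1},
  ],
)

```text
clock: 23.58
tcp_pos: [0.5911, 0.2197, 0.0326]
orientation: [-0.0, 0.613, 0.79, -0.0]
wrist_force: [-2.3, -1.0, 0.6]
finger_gap: 0.0123
grip_force: 79.0
```

carry_out(
  moves=[
    {"tx":0,"ty":0,"tz":-0.3,"wx":0,"wy":0,"wz":0,"claw":1},
    {"tx":0,"ty":0,"tz":0,"wx":0,"wy":0,"wz":0,"claw":1},
  ],
)

```text
clock: 23.82
tcp_pos: [0.591, 0.2196, 0.0301]
orientation: [-0.0, 0.613, 0.79, -0.0]
wrist_force: [-2.6, -3.0, 1.6]
finger_gap: 0.012
grip_force: 79.1
```

carry_out(
  moves=[
    {"tx":0,"ty":0,"tz":-0.3,"wx":0,"wy":0,"wz":0,"claw":1},
    {"tx":0,"ty":0,"tz":0,"wx":0,"wy":0,"wz":0,"claw":1},
  ],
)

```text
clock: 24.08
tcp_pos: [0.5912, 0.2196, 0.0297]
orientation: [0.0, 0.613, 0.79, 0.0]
wrist_force: [-9.0, -4.3, 16.7]
finger_gap: 0.012
grip_force: 81.0
```

```bash
cat > wz.py <<'E'
from m import *
from scipy.spatial.transform import Rotation as R
s=env.get_state(); c=read_camera('wrist'); q=np.array(s['orientation'])
W=np.eye(4);W[:3,:3]=R.from_quat(q[[1,2,3,0]]).as_matrix();W[:3,3]=s['tcp_pos']
c['camera_from_world']=np.linalg.inv(W@c['hand_eye'])
print(s['clock'],s['tcp_pos'],s['wrist_force'])
for y in (160,180,215,230,250,270,300,330,370):
    r=np.array([depthpt(c,(x,y))[0] for x in range(312,324)]); print(y,np.median(r,0).round(4))
E
python3 wz.py; python3 - <<'E'
from m import *
w=read_camera('wrist')['image'][:,120:520]
cv2.imwrite('pics/w4.png',np.hstack([w,cv2.resize(read_camera('scene')['image'][140:270,350:460],(400,480))]))
E
```

```text
24.075 [0.5911823  0.21961727 0.02965973] [-8.96449775 -4.26659086 16.66165564]
160 [0.5742 0.2835 0.0383]
180 [0.5761 0.2761 0.0385]
215 [0.5795 0.2625 0.0385]
230 [0.5811 0.2562 0.0382]
250 [0.5832 0.2479 0.0385]
270 [0.5855 0.2389 0.0383]
300 [0.589  0.2254 0.0384]
330 [0.5927 0.2108 0.0387]
370 [0.5981 0.1896 0.0387]
```

View pics/w4.png

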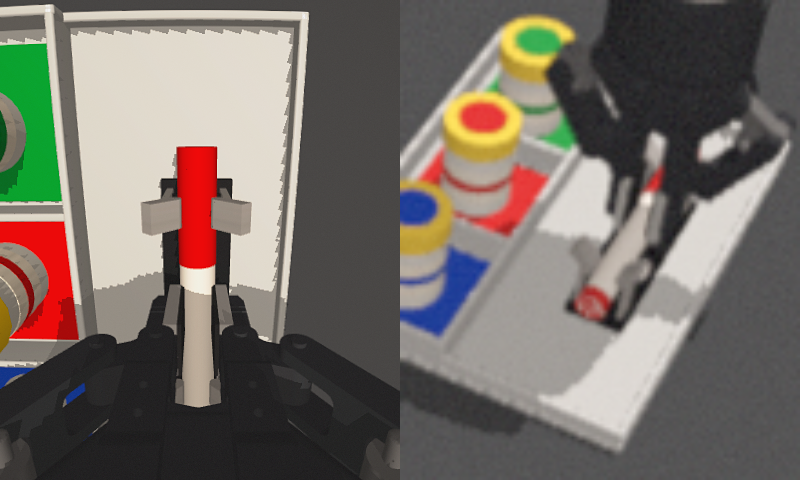

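The marker top reads 38.4 mm along its whole length, so its axis is at about 30 mm. It sits level between both jaw pairs: home. I'll release and retreat.

carry_out(
  moves=[
    {"tx":0,"ty":0,"tz":0.1,"wx":0,"wy":0,"wz":0,"claw":0.4},
    {"tx":0,"ty":0,"tz":0,"wx":0,"wy":0,"wz":0,"claw":0.2},
    {"tx":0,"ty":0,"tz":0,"wx":0,"wy":0,"wz":0,"claw":0.2},
    {"tx":0,"ty":0,"tz":1,"wx":0,"wy":0,"wz":0,"claw":0.2},
    {"tx":0,"ty":0,"tz":2,"wx":0,"wy":0,"wz":0,"claw":0.2},
    {"tx":0,"ty":0,"tz":4,"wx":0,"wy":0,"wz":0,"claw":0.2},
    {"tx":0,"ty":0,"tz":5,"wx":0,"wy":0,"wz":0,"claw":0.2},
    {"tx":0,"ty":0,"tz":0,"wx":0,"wy":0,"wz":0,"claw":0.2},
  ],
)

```text
clock: 25.22
tcp_pos: [0.5948, 0.2208, 0.1541]
orientation: [0.003, 0.613, 0.79, 0.004]
wrist_force: [0.5, 0.1, 0.1]
finger_gap: 0.0342
grip_force: 0.0
```

```bash
cat >> wz.py <<'E'
cv2.imwrite('pics/w5.png',c['image'])
m=mask(c,'red')
for y0 in (200,250,280,310,340,370,400):
    r=np.array([depthpt(c,(x,y0))[0] for x in range(270,370)]); k=r[(r[:,2]>.033)&(r[:,2]<.045)]
    if len(k): print(y0,np.median(k,0).round(4))
E
python3 wz.py|tail -8; python3 chk.py
```

```text
270 [0.6031 0.189  0.0363]
300 [0.6098 0.1626 0.0369]
330 [0.6222 0.1154 0.0054]
370 [6.352e-01 6.500e-02 6.000e-04]
200 [0.5833 0.2453 0.0375]
250 [0.5931 0.2058 0.0376]
280 [0.5998 0.1801 0.04  ]
310 [0.6061 0.1534 0.0387]
red 76 [372. 171.] [0.49  0.203] z63 [0.494 0.196] [0.494 0.196 0.063]
red 114 [424. 186.] [0.592 0.241] z63 [0.596 0.234] [0.583 0.258 0.04 ]
red 56 [363. 187.] [0.508 0.154] z63 [0.512 0.148] [0.49  0.177 0.029]
red 158 [381. 194.] [0.545 0.163] z63 [0.549 0.157] [0.515 0.206 0.006]
red 66 [402. 222.] [0.62  0.133] z63 [0.623 0.128] [0.609 0.152 0.033]
green 66 [388. 151.] [0.469 0.277] z63 [0.474 0.269] [0.475 0.268 0.064]
green 107 [397. 171.] [0.526 0.239] z63 [0.53  0.232] [0.495 0.288 0.007]
blue 89 [353. 196.] [0.509 0.122] z63 [0.514 0.116] [0.514 0.115 0.064]
blue 309 [355. 218.] [0.551 0.08 ] z63 [0.556 0.075] [0.531 0.105 0.021]
blue 139 [300. 277.] [ 0.575 -0.084] z63 [ 0.579 -0.087] [ 0.576 -0.084  0.056]
blue 368 [142. 396.] [ 0.566 -0.379] z63 [ 0.57  -0.379] [ 0.544 -0.38   0.016]
blue 62 [204. 431.] [ 0.666 -0.346] z63 [ 0.668 -0.346] [ 0.65  -0.345  0.016]
25.325 [0.5921 0.2201 0.1493] 0.033766702575147106
```

View pics/w5.png

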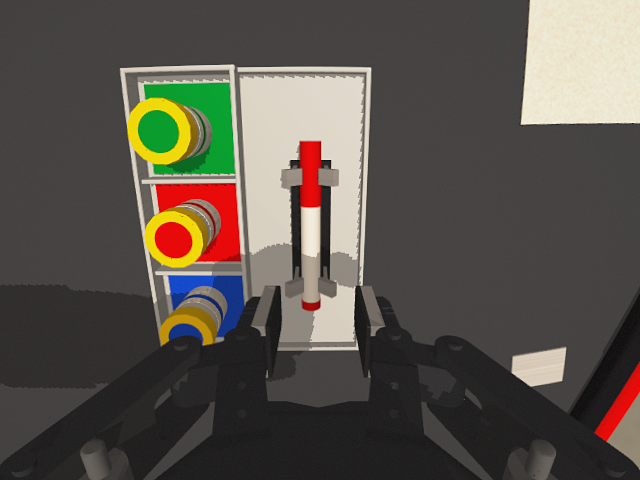

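The marker lies straight in both jaw pairs (rows 178 and 288), with its ends sticking out about equally. The pots are in their bays, and the white pot and blue marker haven't moved. Handing in.

```bash
python3 -c "
from workcell import env
print(env.hand_in())"
```

```text
the job is handed in; nothing more can be done
None
```

I handed the job in at about 25 s: the three yellow-capped pots stand in their matching bays, the red-capped marker is home in both pairs of jaws, and the look-alikes are where they started. This is from my final camera check; the hand-in gave no verdict.

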